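Toner bottles into their drip dishes, light to dark

ROBOT

A 6-joint arm with a two-finger parallel gripper is mounted at the origin on a cart in front of the work surface, level with it; the furniture and walls round the work are solid. World frame = base frame: x ahead of the robot, y to its left, z up, the work surface at z = 0. Lengths are in m, angles in degrees, forces in N, time in s.
With the tool pointing down it reaches from about 0.35 to 0.875 m from the base axis. Payload 4.2 kg.
Tool frame: the origin (TCP) lies on the centre line of the jaws, within the pads' length; the fingertips stand 19 mm ahead of it and the grasp point (between the pads) is the TCP; x points along the fingers, y is the direction in which the jaws open and shut, and the axes are right-handed (so a half turn about x gives the same grasp; the last joint's range is limited). The gripper opens to 87 mm and grips with 3 to 60 N. Pads are 19 mm wide; open, the fingers measure 117 mm over their backs; the gripper's body (75 mm by 190 mm) begins 51 mm behind the grasp point.
Start: joints at [-52.907, 22.042, 0.453, 0, -68.411, -14.817], TCP at [0.237, -0.578, 0.242] pointing down, gripper open.
Joint ranges: [-179.83, 179.83], [-69.29, 118.12], [-61.27, 80.66], [-181.25, 117.63], [-171.15, -9.14], [-177.46, 177.46]. Speed limits (degrees/s): [159.86, 159.86, 180, 180, 180, 180].

INTERFACE

Orientations are given as a 3x3 rotation matrix whose columns are the frame's x, y, z axes.
In Python, from station import * gives the robot as it stands.
- The arm moves only by the shell command python3 -m creep 'ROWS'. ROWS is JSON, a list of rows, each a list of 5 numbers: the opening, from 0 (shut) to 1 (fully open), then the shift along the world's x, y, z in mm, then the turn about the world's z in rad. In form: [[jaw, x, y, z, turn], ...]. A call has exactly 8 rows; each row is the pose to reach, as a shift and turn from the pose measured when the call began; what a row does not reach only later rows make up. A row lasts 1/10 s, in which the tool goes at most 50 mm and 8.59 degrees, less where a joint would pass 70% of its speed; a pose out of reach is approached as far as the arm can. A call with a gripper value outside its range is refused whole. The fingers move at their own pace and stop on an object; the grip force is fixed at half the most. Time passes only in rows, so rows that repeat a pose let the fingers close, or fill a call up. It gives the time, the measured TCP pose, the force and the opening at its end, in the units of the state.
- sense(): the state, without advancing time (a new reading comes with each control period).
- capture(name): name is "scene" or "top" or "wrist"; returns a dict with "image" (400x640x3 uint8, blue, green, red), "z_map" (400x640 float32, m along the optical axis (not along the pixel's ray), 0 where there is no reading), "mtx" (3x3 intrinsics, pixels), "eye" and "attitude" of the camera in the world. Camera axes: x right, y up, looking along -z (the intrinsics and any distortion apply to the point x, -y, -z); pixel columns grow to the right and rows downward; lengths in m; the calibration is good to about 2 mm. A picture is of the moment at which its call begins.
- finish_job(): hands the job in, once; it reports no verdict.
Trained networks look in a picture, given as the dict that the camera call returned (one of the last four; its "shot" number tells which), for a name from the list of things; names that differ only in an ending like _2 or _b are one class to them, and where a whole thing is asked for, a point or a joint stands for the part that bears it (a point fixed in the world has none). Each returns a list of dicts, best first, with "confidence" (0 to 1); they miss things now and then, are a little off and sometimes report something else, mostly with a low value. They report only what shows in the picture. A call takes as long as a camera call. They do not tell look-alikes from the thing itself.
- look_for(picture, thing): "box" ([left, top, right, bottom] in pixels, round what is visible of it).
- mark_of(picture, thing): "centre" ([column, row] in pixels: a listed point, or the origin of a listed thing).
The state is a dict: "time_s": time; "joints": joint angles; "joint_velocities": joint speeds; "effort": joint torques, N m; "tcp_pos": TCP position; "ee_rot": TCP orientation; "wrist_force": force on the tool from outside, world axes, zero at the start; "moment": the same for the moment, N m; "gripper_width": opening from 0.0 (shut) to 1.0 (fully open).
Only numpy, scipy, OpenCV 4.12 (cv2) and the standard library are available. Lean on these libraries where they do the work, as an engineer would, in place of code of your own. Each camera call takes 0.05 s, during which the arm holds its last target.

TASK

Stand each of the four toner dropper bottles with a coloured collar in the drip dish of its own colour, flat on the dish's floor, one after another from light to dark: first the yellow one, then the red, then the green, and last the blue. Keep the bottles upright all the while, and do not disturb the clear mixing cup.

Things in the scene. Friction and masses are not known exactly. Their poses are not given: they have to be found in the camera images.
- toner3_center (a point): yellow toner bottle: upright dropper bottle (straw-yellow body, bright yellow band, yellow collar at the neck, black cap), 114 mm tall; body 41 mm in diameter, straight and graspable 5 to 65 mm above its underside; 0.12 kg. It stands well forward (bottles without collar at the back wall are not meant). The point is on its axis, half-way up, 57 mm above its underside; z up along the bottle
- toner1_center (a point): red toner bottle: upright dropper bottle (dull grey-red body, red band, red collar at the neck, black cap), 106 mm tall; body 41 mm in diameter, straight and graspable 5 to 65 mm above its underside; 0.12 kg. It stands well forward (bottles without collar at the back wall are not meant). The point is on its axis, half-way up, 53 mm above its underside; z up along the bottle
- toner4_center (a point): green toner bottle: upright dropper bottle (grey-green body, green band, green collar at the neck, black cap), 118 mm tall; body 41 mm in diameter, straight and graspable 5 to 65 mm above its underside; 0.12 kg. It stands well forward (bottles without collar at the back wall are not meant). The point is on its axis, half-way up, 59 mm above its underside; z up along the bottle
- toner2_center (a point): blue toner bottle: upright dropper bottle (grey-blue body, dark blue band, blue collar at the neck, black cap), 110 mm tall; body 41 mm in diameter, straight and graspable 5 to 65 mm above its underside; 0.12 kg. It stands well forward (bottles without collar at the back wall are not meant). The point is on its axis, half-way up, 55 mm above its underside; z up along the bottle
- dish_yellow: yellow drip dish: plain yellow round shallow dish 84 mm across and 9 mm high, fixed to the worktop; flat inner floor 4 mm above the worktop and 68 mm or more across inside its low rim, so a bottle has at least 13 mm to spare all round. Origin: centre of its underside, on the worktop; z up
- dish_red: red drip dish: plain red round shallow dish 84 mm across and 9 mm high, fixed to the worktop; flat inner floor 4 mm above the worktop and 68 mm or more across inside its low rim, so a bottle has at least 13 mm to spare all round. Origin: centre of its underside, on the worktop; z up
- dish_green: green drip dish: plain green round shallow dish 84 mm across and 9 mm high, fixed to the worktop; flat inner floor 4 mm above the worktop and 68 mm or more across inside its low rim, so a bottle has at least 13 mm to spare all round. Origin: centre of its underside, on the worktop; z up
- dish_blue: blue drip dish: plain blue round shallow dish 84 mm across and 9 mm high, fixed to the worktop; flat inner floor 4 mm above the worktop and 68 mm or more across inside its low rim, so a bottle has at least 13 mm to spare all round. Origin: centre of its underside, on the worktop; z up
- mix_cup_center (a point): bystander: empty translucent mixing cup, 89 mm across the rim, 108 mm high, standing loose on the worktop. The point is on its axis, half-way up (54 mm above its underside)
Not all that is in view belongs to the job. Leave any orange look-alike of the part that bears toner1_center alone.

How it is judged:
By the outcome, as a careful person would: the job done as asked, in the order asked, and still so for the second after the job is handed in, with the robot touching nothing.
It also fails if it takes over 120 s, if anything falls off the work surface, if the arm or the gripper's body presses on something with over 40 N, if the wrist force passes 120 N, or if a joint passes its speed limit or range.

## Working session

There is one attempt and no reset: what is moved stays moved. The work goes in short steps, Python scripts to look and compute and a shell command to move; the robot and the scene stay as the last step left them, time stands still between calls to the robot, and variables do not carry over. Pictures are saved under pics/ and viewed, and the job is handed in when it is done.

```bash
mkdir -p pics; ls; python3 - <<'E'
from station import *
import cv2
s=sense(); print(s['time_s'],s['tcp_pos'],s['ee_rot'],s['gripper_width'])
for n in ("scene","top"):
    c=capture(n); cv2.imwrite(f"pics/{n}0.png",c["image"]); print(n,c['eye'],c['attitude'],c['mtx'])
E
```

```text
pics
0.0 [ 0.23672202 -0.57783736  0.24044455] [[-9.40955499e-04 -3.78848883e-01  9.25458070e-01]
 [ 2.01503676e-03  9.25455882e-01  3.78850036e-01]
 [-9.99997527e-01  2.22131306e-03 -1.07418374e-04]] 0.9995483431141131
scene [-0.1454895   0.83745301  0.71196487] [[-0.79644194  0.31651213 -0.51526722]
 [-0.60468954 -0.40902639  0.68340908]
 [ 0.00554937  0.85587235  0.51715735]] [[422.48743688   0.         318.0412105 ]
 [  0.         422.48743688 192.55695718]
 [  0.           0.           1.        ]]
top [ 0.41051791 -0.06125437  1.49707412] [[ 0.02615832  0.99641429 -0.08046302]
 [-0.99955063  0.024892   -0.01670102]
 [-0.01463825  0.08086373  0.99661767]] [[435.75227393   0.         321.41342762]
 [  0.         435.75227393 203.17414996]
 [  0.           0.           1.        ]]
```

View pics/scene0.png

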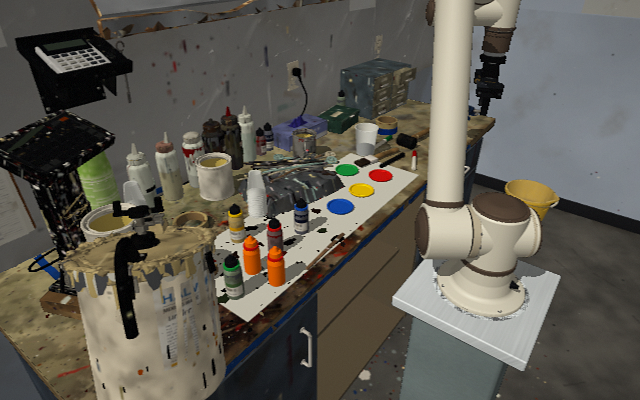

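View pics/top0.png

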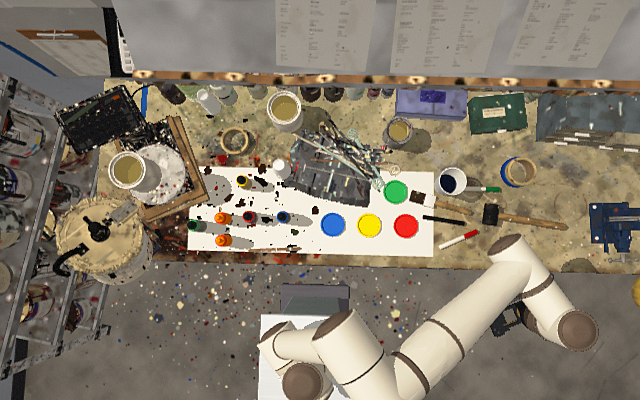

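The top view shows dishes blue (333,225), yellow (370,225), red (406,226), green (396,192). The bottles are at yellow (243,181), red (250,216), blue (284,217) and green (195,225), with orange decoys at (222,218) and (223,240). The cup is probably at (452,180).

```bash
cat > h.py <<'E'
from station import *
import numpy as np, cv2
def ray(c,px):
    K=c['mtx']; d=np.array([(px[0]-K[0,2])/K[0,0],-(px[1]-K[1,2])/K[1,1],-1.0])
    return np.array(c['eye']),np.array(c['attitude'])@d
def at_z(c,px,z):
    e,d=ray(c,px); return e+d*(z-e[2])/d[2]
def cloud(c):
    Z=c['z_map'];v,u=np.mgrid[:400,:640];K=c['mtx']
    p=np.stack([(u-K[0,2])/K[0,0]*Z,-(v-K[1,2])/K[1,1]*Z,-Z],-1)
    P=p@np.array(c['attitude']).T+np.array(c['eye']); P[Z<=0]=np.nan
    return P
H=dict(toner3_center=.057,toner1_center=.053,toner4_center=.059,toner2_center=.055,dish_yellow=0,dish_red=0,dish_green=0,dish_blue=0,mix_cup_center=.054)
E
python3 - <<'E'
from h import *
for n in ("top","scene"):
    c=capture(n)
    for t,z in H.items():
        print(n,t,[(np.round(m['centre']).tolist(),round(m['confidence'],2),np.round(at_z(c,m['centre'],z)[:2],3).tolist()) for m in mark_of(c,t)[:3]])
    if n=="top":
        P=cloud(c)
        for nm,(u,v) in dict(y=(243,181),r=(250,216),b=(284,217),g=(195,225),o1=(222,218),o2=(223,240),stack=(282,168),cup=(452,180),tray=(340,180)).items():
            q=P[v-9:v+10,u-9:u+10].reshape(-1,3); zt=np.nanmax(q[:,2]); k=q[q[:,2]>zt-.01]; print(nm,zt,np.nanmean(k,0)[:2])
        im=cv2.resize(c['image'][140:270,170:490],None,fx=2.5,fy=2.5,interpolation=cv2.INTER_CUBIC); cv2.imwrite('pics/topz.png',im)
        h=P[...,2]; cv2.imwrite('pics/hz.png',cv2.resize(np.uint8(np.clip(np.nan_to_num(h)[140:270,170:490]/.3,0,1)*255),None,fx=2.5,fy=2.5))
    else:
        im=cv2.resize(c['image'][120:320,200:440],None,fx=3,fy=3,interpolation=cv2.INTER_CUBIC); cv2.imwrite('pics/scz.png',im)
E
```

```text
top toner3_center []
top toner1_center [([223.0, 241.0], 0.54, [0.394, 0.285]), ([220.0, 217.0], 0.45, [0.473, 0.3]), ([251.0, 212.0], 0.42, [0.491, 0.195])]
top toner4_center [([194.0, 225.0], 0.58, [0.442, 0.382])]
top toner2_center [([279.0, 218.0], 0.68, [0.474, 0.103])]
top dish_yellow [([372.0, 223.0], 0.79, [0.469, -0.21])]
top dish_red [([404.0, 228.0], 0.69, [0.452, -0.321]), ([251.0, 215.0], 0.66, [0.485, 0.205])]
top dish_green [([394.0, 191.0], 0.96, [0.579, -0.284])]
top dish_blue [([333.0, 223.0], 0.65, [0.463, -0.077])]
top mix_cup_center [([389.0, 194.0], 0.68, [0.563, -0.26]), ([452.0, 184.0], 0.66, [0.6, -0.47])]
y 0.1189251887377274 [0.59182028 0.22458529]
r 0.11281801371111544 [0.47559021 0.19971714]
b 0.11491035623486523 [0.47806845 0.08894749]
g 0.1258676510766672 [0.44305209 0.37850999]
o1 0.10751802564232227 [0.46933081 0.29167745]
o2 0.10826911749953139 [0.39538458 0.28646319]
stack 0.1482941577354453 [0.63932891 0.10056876]
cup 0.110603701092572 [ 0.63544742 -0.46028426]
tray 0.07320968220150936 [ 0.62436874 -0.09439324]
scene toner3_center [([237.0, 223.0], 0.8, [0.584, 0.231])]
scene toner1_center [([247.0, 251.0], 0.91, [0.482, 0.292]), ([276.0, 264.0], 0.87, [0.393, 0.285]), ([273.0, 231.0], 0.82, [0.487, 0.195])]
scene toner4_center [([234.0, 275.0], 0.81, [0.438, 0.377]), ([347.0, 171.0], 0.38, [0.512, -0.189])]
scene toner2_center [([302.0, 219.0], 0.76, [0.459, 0.105])]
scene dish_yellow [([362.0, 188.0], 0.75, [0.465, -0.218])]
scene dish_red [([382.0, 176.0], 0.59, [0.457, -0.329])]
scene dish_green [([348.0, 172.0], 0.62, [0.565, -0.279])]
scene dish_blue [([338.0, 210.0], 0.8, [0.452, -0.059])]
scene mix_cup_center [([364.0, 141.0], 0.92, [0.6, -0.438])]
```

View pics/topz.png

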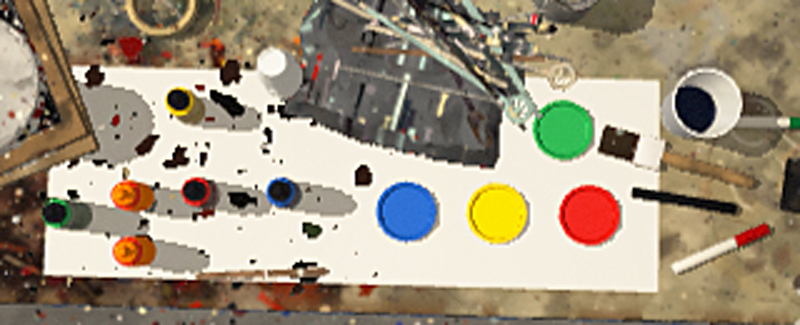

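View pics/hz.png

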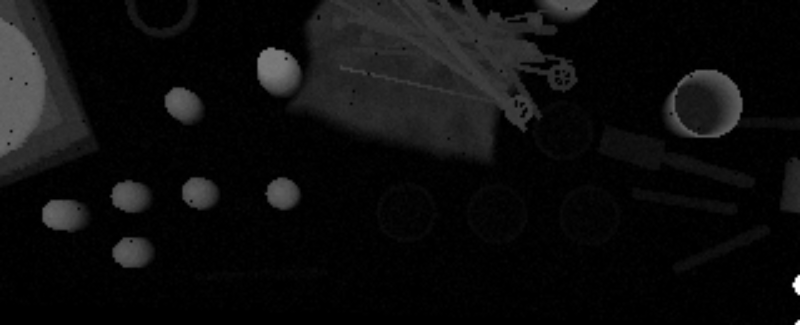

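View pics/scz.png

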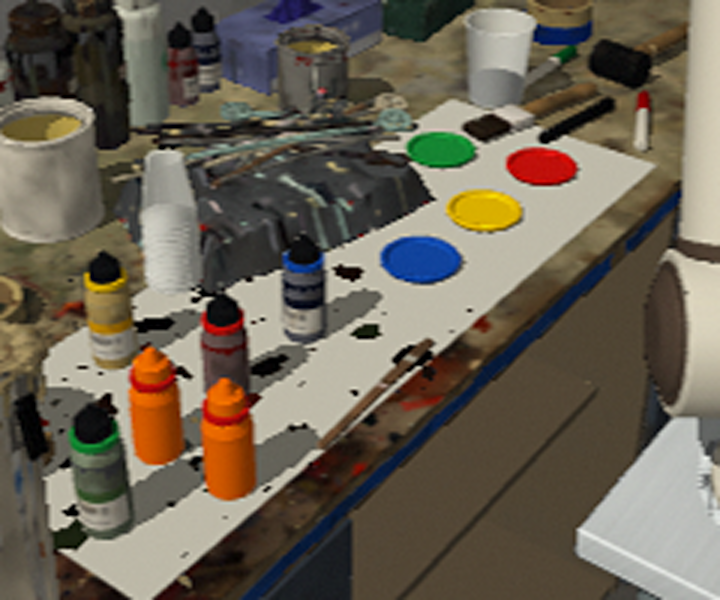

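Caps and dishes line up with the network marks. Next I refine by fitting body circles to both depth clouds and taking colour centroids of the dishes.

```bash
cat > fit.py <<'E'
from h import *
from scipy.optimize import least_squares
def circ(P,g,r=.0205,z0=.012,z1=.064,rad=.035):
    q=P.reshape(-1,3); q=q[(q[:,2]>z0)&(q[:,2]<z1)]
    q=q[np.hypot(q[:,0]-g[0],q[:,1]-g[1])<rad]
    if len(q)<15: return None
    s=least_squares(lambda x:np.hypot(q[:,0]-x[0],q[:,1]-x[1])-r,g,loss='soft_l1',f_scale=.002)
    return np.round(s.x,4).tolist(),len(q),round(float(np.median(np.abs(s.fun)))*1e3,2)
E
python3 - <<'E'
from fit import *
G=dict(y=(.592,.225),r=(.478,.198),b=(.478,.089),g=(.443,.378),o1=(.472,.291),o2=(.395,.286))
C={n:capture(n) for n in("top","scene")}; P={n:cloud(C[n]) for n in C}
for k,g in G.items(): print(k,[circ(P[n],g) for n in C])
print('cup',[circ(P[n],(.63,-.455),.0445,.098,.106,.06) for n in C],'stack',[circ(P[n],(.64,.1),.035,.1,.14,.06) for n in C])
D=dict(blue=(.463,-.077),yellow=(.469,-.21),red=(.455,-.325),green=(.573,-.282)); hue=dict(blue=110,yellow=24,red=0,green=68)
for n in C:
    hsv=cv2.cvtColor(C[n]['image'],cv2.COLOR_BGR2HSV).astype(int)
    for k,g in D.items():
        dh=np.abs((hsv[...,0]-hue[k]+90)%180-90); m=(dh<12)&(hsv[...,1]>120)&(np.hypot(P[n][...,0]-g[0],P[n][...,1]-g[1])<.065)
        q=P[n][m]; v,u=np.nonzero(m); 
        w=np.array([at_z(C[n],(a,b),.006)[:2] for a,b in zip(u,v)])
        hull=cv2.minEnclosingCircle(np.float32(w))
        print(n,k,len(q),np.nanmean(q,0).round(4),w.mean(0).round(4),hull)
E
```

```text
y [([0.5915, 0.2263], 44, 0.39), ([0.5911, 0.2247], 252, 0.98)]
r [([0.4758, 0.2011], 38, 0.43), ([0.475, 0.1994], 216, 0.75)]
b [([0.4777, 0.09], 17, 0.21), ([0.477, 0.0885], 226, 0.8)]
g [([0.4418, 0.3777], 57, 0.49), ([0.441, 0.3762], 319, 0.66)]
o1 [([0.4692, 0.293], 45, 0.39), ([0.468, 0.2914], 294, 0.87)]
o2 [([0.3951, 0.2867], 47, 0.42), ([0.3941, 0.2848], 296, 0.6)]
cup [([0.6011, -0.4527], 37, 1.5), ([0.5999, -0.4565], 62, 2.45)] stack [([0.656, 0.111], 117, 4.93), ([0.6527, 0.088], 249, 3.68)]
top blue 435 [ 0.4599 -0.0745  0.0057] [ 0.4599 -0.0745] ((0.459916353225708, -0.07480057328939438), 0.04063984379172325)
top yellow 456 [ 0.4611 -0.1984  0.0057] [ 0.4611 -0.1983] ((0.4610918164253235, -0.19778169691562653), 0.04159679263830185)
top red 458 [ 0.4615 -0.3246  0.006 ] [ 0.4615 -0.3246] ((0.46213608980178833, -0.32405149936676025), 0.041852518916130066)
top green 427 [ 0.5773 -0.2871  0.0058] [ 0.5773 -0.2871] ((0.5779598951339722, -0.2867932617664337), 0.04098796471953392)
scene blue 323 [ 0.4597 -0.0761  0.0033] [ 0.4575 -0.0726] ((0.4569609463214874, -0.07240971177816391), 0.04376742243766785)
scene yellow 280 [ 0.4609 -0.2005  0.0032] [ 0.4584 -0.1963] ((0.4603442847728729, -0.19574494659900665), 0.04457808658480644)
scene red 244 [ 0.4596 -0.3255 -0.0154] [ 0.4511 -0.3077] ((0.28463518619537354, -0.015669122338294983), 0.3972179591655731)
scene green 213 [ 0.5766 -0.2878  0.0033] [ 0.5739 -0.2835] ((0.5750358700752258, -0.283642053604126), 0.04380778223276138)
```

```bash
python3 - <<'E'
from h import *
C={n:capture(n) for n in("top","scene")}
S=dict(y=(.5913,.2255),r=(.4754,.2003),b=(.4774,.0893),g=(.4414,.377),Db=(.460,-.075),Dy=(.461,-.199),Dr=(.461,-.325),Dg=(.577,-.287))
q=np.concatenate([cloud(c).reshape(-1,3) for c in C.values()])
for k,s in S.items():
    d=q[:,:2]-s; r=np.hypot(*d.T); a=np.degrees(np.arctan2(d[:,1],d[:,0]))
    o=[]
    for lo in range(-180,180,30):
        m=(r>.026)&(r<.13)&(a>=lo)&(a<lo+30)&(q[:,2]>.035)
        if m.sum()>3:o.append((lo+15,round(np.percentile(r[m],3)*1e3),round(np.nanpercentile(q[m,2],99)*1e3)))
    print(k,o)
E
```

```text
y [(-165, 104, 105), (-75, 107, 144), (-45, 118, 86), (135, 122, 92), (165, 119, 98)]
r [(-105, 92, 108), (-75, 91, 111), (15, 98, 114), (75, 75, 98), (105, 75, 104), (135, 99, 106)]
b [(-45, 125, 47), (-15, 123, 45), (75, 93, 105), (105, 95, 104)]
g [(-135, 85, 100), (-105, 83, 107), (-75, 69, 104), (-15, 101, 57), (15, 90, 120), (45, 91, 120), (75, 106, 278), (105, 96, 272), (135, 105, 280)]
Db [(-45, 99, 46), (-15, 97, 54), (15, 104, 53)]
Dy [(-15, 110, 72), (15, 85, 54), (45, 100, 48)]
Dr [(-135, 115, 568), (-105, 116, 570)]
Dg [(-75, 124, 114), (-15, 54, 57), (15, 51, 63), (45, 68, 66), (75, 53, 75), (105, 62, 68)]
```

```bash
python3 - <<'E'
from h import *
C={n:capture(n) for n in("top","scene")}
q=np.concatenate([cloud(c).reshape(-1,3) for c in C.values()])
s=np.array([.4414,.377])
d=q[:,:2]-s; m=(np.abs(d).max(1)<.25)&(q[:,2]>.11)&(np.hypot(*d.T)>.03); d=d[m]; z=q[m,2]
for yaw in range(0,180,15):
    t=np.radians(yaw); a=np.abs(d@[np.cos(t),np.sin(t)]); b=np.abs(d@[-np.sin(t),np.cos(t)])
    cl=np.maximum(a-.095,b-.0375)   # jaw axis at yaw, long along jaw
    i=np.argsort(cl)[:4]
    print(yaw,round(cl[i[3]]*1e3), (d[i[3]]*1e3).round(),z[i[3]].round(3))
k=np.argsort(np.hypot(*d.T))[:400:25]
for j in k: print((d[j]*1e3).round(),z[j].round(3))
E
```

```text
0 10 [105.  46.] 0.113
15 4 [86. 62.] 0.11
30 8 [86. 57.] 0.115
45 6 [89. 54.] 0.116
60 4 [82. 67.] 0.114
75 -3 [-9. 98.] 0.255
90 -3 [-35.  91.] 0.261
105 -1 [-35.  88.] 0.262
120 -4 [-20.  94.] 0.249
135 -2 [-43.  89.] 0.26
150 8 [-63.  89.] 0.267
165 27 [-77.  88.] 0.276
[ 25. -83.] 0.11
[-6. 98.] 0.251
[-35.  93.] 0.262
[ -9. 101.] 0.253
[-26. 100.] 0.255
[-38.  97.] 0.263
[  8. 105.] 0.254
[75. 75.] 0.117
[-46.  97.] 0.262
[-46.  98.] 0.262
[-41. 102.] 0.261
[-55.  96.] 0.266
[-58.  95.] 0.266
[-12. 112.] 0.257
[-38. 107.] 0.263
[ 11. 114.] 0.254
```

```bash
python3 -m creep '[[1,10,22,0,0.1],[1,26,60,0,0.22],[1,45,100,0,0.36],[1,65,145,0,0.5],[1,85,190,0,0.64],[1,105,235,0,0.78],[1,125,280,0,0.88],[1,145,325,0,0.92]]'
```

```text
time_s: 2.2
tcp_pos: [0.3824, -0.2515, 0.242]
ee_rot: [[0.001, -0.967, 0.257], [-0.0, 0.257, 0.967], [-1.0, -0.001, -0.0]]
wrist_force: [0.9, -0.1, -0.1]
gripper_width: 0.999
```

```bash
python3 -m creep '[[1,19,43,0,0],[0.9,38,87,0,0],[0.85,57,130,0,0],[0.8,76,173,0,0],[0.8,95,216,0,0],[0.8,114,260,0,0],[0.8,130,297,0,0],[0.8,140,320,0,0]]'; python3 -m creep '[[0.8,15,33,0,0],[0.8,31,71,0,0],[0.8,46,106,0,0],[0.8,58,135,0,0],[0.8,66,151,0,0],[0.8,69,157,0,0],[0.8,69,157,0,0],[0.8,69,157,0,0]]'; python3 - <<'E'
from h import *
s=sense();print(s['joints'],s['tcp_pos'])
cv2.imwrite('pics/w1.png',np.vstack([capture('wrist')['image'],capture('scene')['image']])[:,:][::1][:800])
E
python3 -c "
import cv2;i=cv2.imread('pics/w1.png');cv2.imwrite('pics/w1s.png',cv2.hconcat([cv2.resize(i[:400],None,fx=.6,fy=.6),cv2.resize(i[400:],None,fx=.6,fy=.6)]))"
```

```text
time_s: 3.0
tcp_pos: [0.5234, 0.0712, 0.242]
ee_rot: [[0.002, -0.967, 0.254], [-0.0, 0.254, 0.967], [-1.0, -0.002, 0.0]]
wrist_force: [-0.1, 0.3, 0.2]
gripper_width: 0.804
time_s: 3.8
tcp_pos: [0.592, 0.2274, 0.242]
ee_rot: [[0.001, -0.967, 0.255], [-0.0, 0.255, 0.967], [-1.0, -0.001, -0.0]]
wrist_force: [0.1, -0.8, -0.1]
gripper_width: 0.803
[ 35.63839114  22.88945266   1.80993567   0.07114301 -68.87463299
 -50.42266113] [0.59198003 0.22738083 0.24203556]
```

View pics/w1s.png

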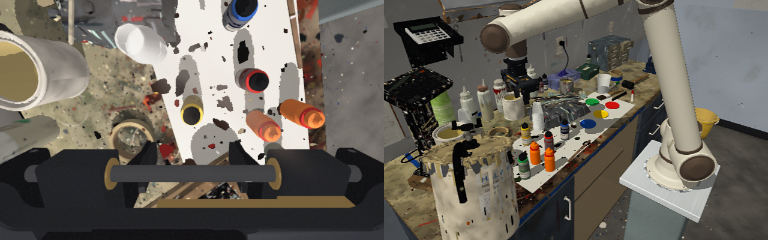

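The wrist view (at 0.6 scale) shows the yellow cap at (192,112), the gripper across the bottom with its long side along the jaw direction, and the orange decoys at (263,125) and (302,113). I cross-check the yellow position from the wrist depth.

```bash
python3 - <<'E'
from fit import *
c=capture('wrist');P=cloud(c)
for k,g in dict(y=(.5913,.2255),r=(.4754,.2003),b=(.4774,.0893),g=(.4414,.377)).items(): print(k,circ(P,g),circ(P,g,.010,.095,.125,.03))
print(np.nanmean(P[150:210,290:340].reshape(-1,3),0),sense()['tcp_pos'])
E
```

```text
y ([0.5928, 0.2248], 233, 0.17) ([0.5945, 0.2245], 679, 2.64)
r ([0.4771, 0.1996], 429, 0.24) ([0.4742, 0.2008], 466, 2.21)
b ([0.4787, 0.0888], 544, 0.21) ([0.478, 0.0881], 736, 2.69)
g ([0.4427, 0.3757], 226, 0.25) None
[0.60035514 0.22018562 0.04496259] [0.59211526 0.22717539 0.24251366]
```

```bash
python3 -m creep '[[0.8,0,-2,-15,0],[0.8,0,-2,-40,0],[0.8,0,-2,-68,0],[0.8,0,-2,-96,0],[0.8,0,-2,-122,0],[0.8,0,-2,-145,0],[0.8,0,-2,-155,0],[0.8,0,-2,-155,0]]'; python3 -m creep '[[0.8,0,0,-8,0],[0.8,0,0,-15,0],[0.8,0,0,-19,0],[0.8,0,0,-19,0],[0.8,0,0,-19,0],[0.4,0,0,-19,0],[0.2,0,0,-19,0],[0.2,0,0,-19,0]]'; python3 - <<'E'
from h import *
cv2.imwrite('pics/w2.png',capture('scene')['image'][80:320,140:460].repeat(2,0).repeat(2,1))
E
```

```text
time_s: 4.75
tcp_pos: [0.5914, 0.2243, 0.0864]
ee_rot: [[-0.0, -0.967, 0.256], [-0.002, 0.256, 0.967], [-1.0, -0.0, -0.002]]
wrist_force: [-0.3, 1.3, -0.2]
gripper_width: 0.797
time_s: 5.55
tcp_pos: [0.5915, 0.2244, 0.0676]
ee_rot: [[0.0, -0.967, 0.256], [-0.001, 0.256, 0.967], [-1.0, -0.0, -0.001]]
wrist_force: [-0.7, -0.3, 0.2]
gripper_width: 0.608
```

View pics/w2.png

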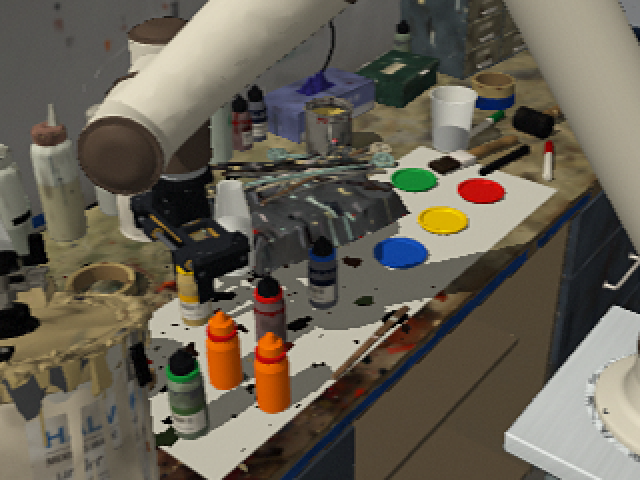

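Gripper is around the yellow bottle with its long side along the jaws. I'll close it and lift.

```bash
python3 -m creep '[[0.2,0,0,0,0],[0,0,0,0,0],[0,0,0,0,0],[0,0,0,0,0],[0,0,0,0,0],[0,0,0,0,0],[0,0,0,3,0],[0,0,0,8,0]]'; python3 -m creep '[[0,0,0,8,0],[0,0,0,25,0],[0,0,0,48,0],[0,0,0,75,0],[0,0,0,102,0],[0,0,0,126,0],[0,0,0,140,0],[0,0,0,145,0]]'
```

```text
time_s: 6.4
tcp_pos: [0.591, 0.2241, 0.0751]
ee_rot: [[-0.001, -0.967, 0.256], [-0.002, 0.256, 0.967], [-1.0, 0.001, -0.002]]
wrist_force: [0.3, -0.7, -1.9]
gripper_width: 0.454
time_s: 7.2
tcp_pos: [0.5917, 0.2244, 0.2229]
ee_rot: [[0.002, -0.967, 0.256], [0.0, 0.256, 0.967], [-1.0, -0.002, 0.001]]
wrist_force: [0.8, 0.5, -0.9]
gripper_width: 0.453
```

```bash
python3 -m creep '[[0,-5,-14,0,0],[0,-14,-44,0,0],[0,-25,-80,0,0],[0,-36,-118,0,0],[0,-48,-156,0,0],[0,-60,-194,0,0],[0,-71,-232,0,0],[0,-83,-268,0,0]]'; python3 -m creep '[[0,-12,-36,0,0],[0,-24,-72,0,0],[0,-34,-104,0,0],[0,-43,-131,0,0],[0,-48,-147,0,0],[0,-51,-155,0,0],[0,-51,-155,0,0],[0,-51,-155,0,0]]'
```

```text
time_s: 8.0
tcp_pos: [0.5066, -0.0458, 0.222]
ee_rot: [[0.0, -0.967, 0.256], [-0.0, 0.256, 0.967], [-1.0, -0.0, -0.0]]
wrist_force: [-0.2, -0.5, -1.2]
gripper_width: 0.455
time_s: 8.8
tcp_pos: [0.4553, -0.2005, 0.2217]
ee_rot: [[-0.0, -0.967, 0.256], [0.0, 0.256, 0.967], [-1.0, 0.0, 0.0]]
wrist_force: [-0.1, 0.4, -0.9]
gripper_width: 0.455
```

```bash
python3 -m creep '[[0,3,1,-12,0],[0,6,1,-34,0],[0,6,1,-60,0],[0,6,1,-88,0],[0,6,1,-114,0],[0,6,1,-132,0],[0,6,1,-138,0],[0,6,1,-138,0]]';python3 - <<'E'
from h import *
cv2.imwrite('pics/w3.png',capture('scene')['image'][80:320,240:480].repeat(2,0).repeat(2,1))
E
```

```text
time_s: 9.6
tcp_pos: [0.461, -0.1988, 0.0825]
ee_rot: [[-0.003, -0.967, 0.255], [0.0, 0.255, 0.967], [-1.0, 0.003, -0.0]]
wrist_force: [-0.2, -0.7, 0.0]
gripper_width: 0.453
```

View pics/w3.png

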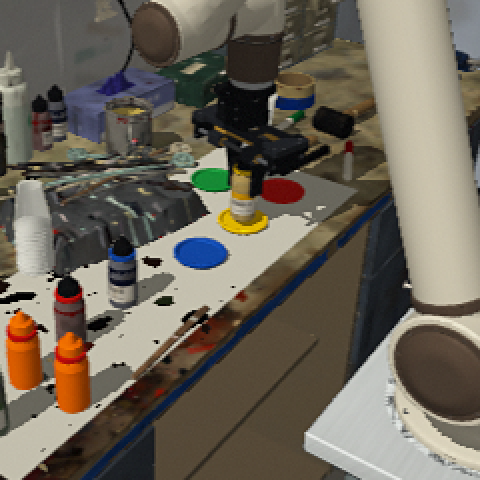

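The yellow bottle hangs upright over the yellow dish, base at about (242,218). I'll lower the last 11 mm, open, and retract.

```bash
python3 -m creep '[[0,0,0,-4,0],[0,0,0,-8,0],[0,0,0,-10,0],[0,0,0,-11,0],[0,0,0,-11.5,0],[0,0,0,-11.5,0],[0.45,0,0,-11.5,0],[0.5,0,0,-11.5,0]]'; python3 -m creep '[[0.6,0,0,0,0],[0.8,0,0,0,0],[0.8,0,0,0,0],[0.8,0,0,0,0],[0.8,0,0,10,0],[0.8,0,0,30,0],[0.8,0,0,60,0],[0.8,0,0,95,0]]'; python3 - <<'E'
from fit import *
c=capture('scene');print(circ(cloud(c),(.461,-.199)))
cv2.imwrite('pics/w4.png',c['image'][80:320,240:480].repeat(2,0).repeat(2,1))
E
```

```text
time_s: 10.45
tcp_pos: [0.4619, -0.1991, 0.0723]
ee_rot: [[-0.0, -0.967, 0.255], [-0.0, 0.255, 0.967], [-1.0, 0.0, -0.0]]
wrist_force: [0.4, 0.2, 0.4]
gripper_width: 0.482
time_s: 11.25
tcp_pos: [0.4612, -0.1991, 0.1682]
ee_rot: [[-0.002, -0.967, 0.255], [-0.0, 0.255, 0.967], [-1.0, 0.002, -0.001]]
wrist_force: [0.9, 0.9, 0.3]
gripper_width: 0.797
([0.4607, -0.1986], 177, 1.18)
```

View pics/w4.png

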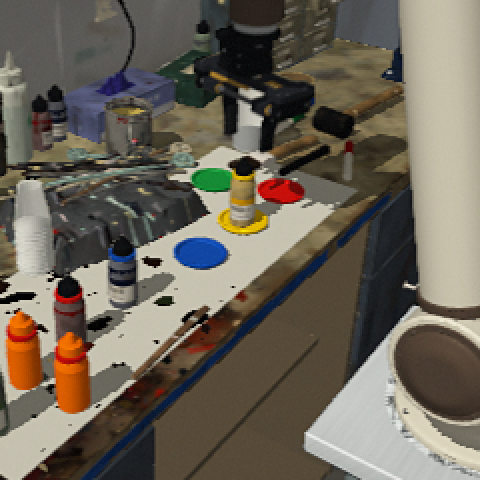

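Yellow stands centred in its dish at (.461,-.199). Red is next.

```bash
python3 -m creep '[[0.8,0,15,10,0],[0.8,1,45,20,0],[0.8,2,85,25,0],[0.8,4,128,25,0],[0.8,6,171,25,0],[0.8,8,214,25,0],[0.8,10,257,25,0],[0.8,11,295,25,0]]'; python3 -m creep '[[0.8,1,35,0,0],[0.8,2,65,0,0],[0.8,3,87,0,0],[0.8,4,99,0,0],[0.8,4,104,0,0],[0.8,4,104,0,0],[0.8,4,104,0,0],[0.8,4,104,0,0]]'
```

```text
time_s: 12.1
tcp_pos: [0.4761, 0.0968, 0.2009]
ee_rot: [[0.012, -0.968, 0.252], [-0.003, 0.252, 0.968], [-1.0, -0.013, 0.0]]
wrist_force: [0.6, 0.3, 0.6]
gripper_width: 0.798
time_s: 12.9
tcp_pos: [0.4801, 0.1999, 0.201]
ee_rot: [[0.012, -0.967, 0.254], [-0.003, 0.254, 0.967], [-1.0, -0.013, -0.0]]
wrist_force: [-0.3, 0.4, 0.4]
gripper_width: 0.802
```

```bash
python3 -m creep '[[0.8,-2,0,-12,0],[0.8,-4,0,-34,0],[0.8,-4,0,-60,0],[0.8,-4,0,-86,0],[0.8,-4,0,-108,0],[0.8,-4,0,-118,0],[0.8,-4,0,-118,0],[0.8,-4,0,-118,0]]'; python3 -m creep '[[0.8,0,0,-7,0],[0.8,0,0,-14,0],[0.8,0,0,-18,0],[0.8,0,0,-18,0],[0.8,0,0,-18,0],[0.4,0,0,-18,0],[0.2,0,0,-18,0],[0.2,0,0,-18,0]]'; python3 -m creep '[[0.2,0,0,0,0],[0,0,0,0,0],[0,0,0,0,0],[0,0,0,0,0],[0,0,0,0,0],[0,0,0,0,0],[0,0,0,0,0],[0,0,0,0,0]]'
```

```text
time_s: 13.7
tcp_pos: [0.4768, 0.2, 0.0838]
ee_rot: [[0.013, -0.967, 0.254], [-0.003, 0.254, 0.967], [-1.0, -0.014, 0.001]]
wrist_force: [0.7, 0.4, 0.6]
gripper_width: 0.802
time_s: 14.5
tcp_pos: [0.4768, 0.2001, 0.066]
ee_rot: [[0.014, -0.967, 0.254], [-0.002, 0.254, 0.967], [-1.0, -0.014, 0.001]]
wrist_force: [0.6, -0.2, -0.2]
gripper_width: 0.61
time_s: 15.3
tcp_pos: [0.4769, 0.2001, 0.0661]
ee_rot: [[0.014, -0.967, 0.253], [-0.002, 0.253, 0.967], [-1.0, -0.014, 0.001]]
wrist_force: [-1.4, -0.3, 1.3]
gripper_width: 0.452
```

```bash
python3 -m creep '[[0,0,0,8,0],[0,0,0,25,0],[0,0,0,50,0],[0,0,0,78,0],[0,0,0,108,0],[0,0,0,136,0],[0,0,0,150,0],[0,0,0,150,0]]'; python3 -m creep '[[0,0,-14,0,0],[0,-1,-44,0,0],[0,-2,-80,0,0],[0,-3,-118,0,0],[0,-4,-156,0,0],[0,-6,-194,0,0],[0,-7,-232,0,0],[0,-8,-262,0,0]]'; python3 -m creep '[[0,-1,-36,0,0],[0,-2,-74,0,0],[0,-3,-112,0,0],[0,-4,-150,0,0],[0,-5,-188,0,0],[0,-6,-220,0,0],[0,-7,-238,0,0],[0,-7,-245,0,0]]'; python3 -m creep '[[0,0,0,0,0],[0,0,0,0,0],[0,0,0,0,0],[0,0,0,0,0],[0,0,0,0,0],[0,0,0,0,0],[0,0,0,0,0],[0,0,0,0,0]]'
```

```text
time_s: 16.1
tcp_pos: [0.4777, 0.2007, 0.2186]
ee_rot: [[0.018, -0.967, 0.253], [0.001, 0.253, 0.967], [-1.0, -0.017, 0.005]]
wrist_force: [0.6, 0.3, -2.3]
gripper_width: 0.452
time_s: 16.9
tcp_pos: [0.4679, -0.0638, 0.2172]
ee_rot: [[0.015, -0.967, 0.255], [0.0, 0.255, 0.967], [-1.0, -0.014, 0.004]]
wrist_force: [0.2, -0.2, -2.0]
gripper_width: 0.454
time_s: 17.7
tcp_pos: [0.4592, -0.3104, 0.2153]
ee_rot: [[0.011, -0.966, 0.258], [0.002, 0.258, 0.966], [-1.0, -0.01, 0.005]]
wrist_force: [0.8, -0.1, -2.3]
gripper_width: 0.456
time_s: 18.5
tcp_pos: [0.4592, -0.3103, 0.2153]
ee_rot: [[0.011, -0.966, 0.258], [0.002, 0.258, 0.966], [-1.0, -0.01, 0.005]]
wrist_force: [0.6, 0.0, -0.8]
gripper_width: 0.451
```

```bash
python3 -m creep '[[0,1,-7,-10,0],[0,2,-15,-30,0],[0,2,-15,-56,0],[0,2,-15,-84,0],[0,2,-15,-110,0],[0,2,-15,-127,0],[0,2,-15,-134,0],[0,2,-15,-134,0]]';python3 - <<'E'
from fit import *
c=capture('scene');print(circ(cloud(c),(.461,-.325),z0=.022,z1=.05), sense()['tcp_pos'])
cv2.imwrite('pics/w5.png',c['image'][80:320,240:480].repeat(2,0).repeat(2,1))
E
```

```text
time_s: 19.3
tcp_pos: [0.4606, -0.3254, 0.0799]
ee_rot: [[0.009, -0.966, 0.258], [0.003, 0.258, 0.966], [-1.0, -0.008, 0.005]]
wrist_force: [-0.1, 0.5, -1.0]
gripper_width: 0.451
([0.4583, -0.3261], 89, 1.25) [ 0.46136664 -0.32571002  0.08117238]
```

View pics/w5.png

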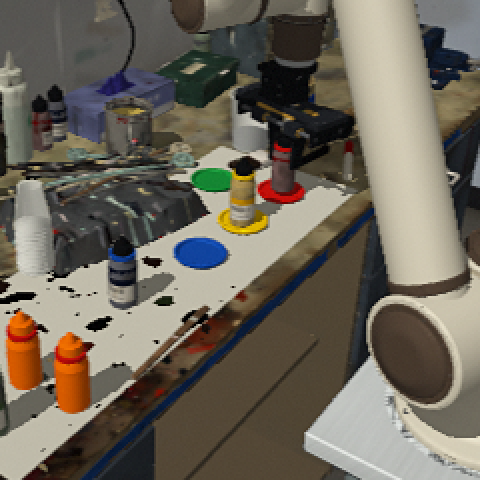

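The red bottle is above the red dish, base at about (283,190). I'll lower, release and retract, ending at rest.

```bash
python3 -m creep '[[0,0,0,-4,0],[0,0,0,-8,0],[0,0,0,-10,0],[0,0,0,-10.5,0],[0,0,0,-10.5,0],[0,0,0,-10.5,0],[0.45,0,0,-10.5,0],[0.5,0,0,-10.5,0]]'; python3 -m creep '[[0.6,0,0,0,0],[0.8,0,0,0,0],[0.8,0,0,0,0],[0.8,0,0,0,0],[0.8,0,0,0,0],[0.8,0,0,6,0],[0.8,0,0,20,0],[0.8,0,0,25,0]]'; python3 -m creep '[[0.8,0,0,10,0],[0.8,0,0,30,0],[0.8,0,0,55,0],[0.8,0,0,80,0],[0.8,0,0,95,0],[0.8,0,0,100,0],[0.8,0,0,100,0],[0.8,0,0,100,0]]'; python3 - <<'E'
from fit import *
c=capture('scene');P=cloud(c);print(circ(P,(.461,-.325)),circ(P,(.461,-.199)))
for n,g in dict(r=(.461,-.325),y=(.461,-.199)).items():
    q=P.reshape(-1,3);q=q[np.hypot(*(q[:,:2]-g).T)<.025];print(n,np.nanpercentile(q[:,2],99))
cv2.imwrite('pics/w6.png',c['image'][80:320,240:480].repeat(2,0).repeat(2,1))
E
```

```text
time_s: 20.15
tcp_pos: [0.4615, -0.3258, 0.0709]
ee_rot: [[0.011, -0.966, 0.257], [0.001, 0.257, 0.966], [-1.0, -0.01, 0.004]]
wrist_force: [-0.2, 0.9, -1.0]
gripper_width: 0.478
time_s: 20.95
tcp_pos: [0.4623, -0.3262, 0.0974]
ee_rot: [[0.013, -0.966, 0.257], [0.0, 0.257, 0.966], [-1.0, -0.013, 0.004]]
wrist_force: [0.3, -0.9, 0.1]
gripper_width: 0.802
time_s: 21.75
tcp_pos: [0.4618, -0.3259, 0.1965]
ee_rot: [[0.012, -0.966, 0.257], [0.001, 0.257, 0.966], [-1.0, -0.011, 0.004]]
wrist_force: [-0.2, 0.1, -0.3]
gripper_width: 0.802
([0.4594, -0.3264], 162, 1.2) ([0.4609, -0.1984], 184, 1.36)
r 0.33695856045795586
y 0.47536332234155704
```

View pics/w6.png

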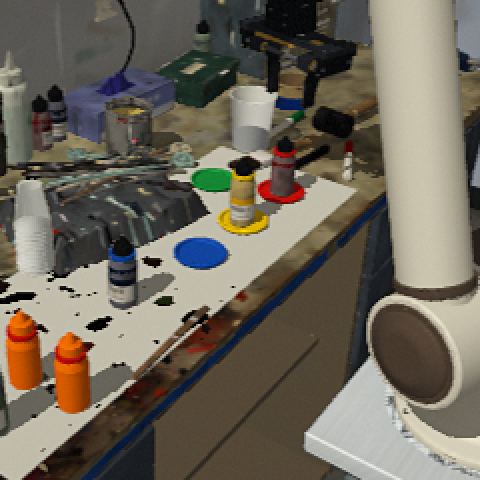

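```bash
python3 -m creep '[[0.8,0,14,0,0],[0.8,-1,44,0,0],[0.8,-2,84,0,0],[0.8,-3,127,0,0],[0.8,-4,170,0,0],[0.8,-5,213,0,0],[0.8,-7,252,0,0],[0.8,-8,260,0,0]]'; python3 - <<'E'
from h import *
c=capture('wrist');print(np.array(c['eye'])-sense()['tcp_pos'],c['attitude'], sense()['tcp_pos'])
E
```

```text
time_s: 22.6
tcp_pos: [0.4528, -0.0627, 0.1957]
ee_rot: [[0.01, -0.967, 0.253], [0.002, 0.253, 0.967], [-1.0, -0.01, 0.004]]
wrist_force: [-0.5, -0.9, -0.6]
gripper_width: 0.798
[-0.0208869  -0.0772547   0.14329661] [[-0.96737809 -0.23943229 -0.08277565]
 [ 0.25314786 -0.92622303 -0.27933322]
 [-0.00978732 -0.29117532  0.95661964]] [ 0.45285505 -0.0631794   0.19579544]
```

The wrist camera sits on the −y side of the gripper, away from the tall pot. On to green, slowly at the end.

```bash
python3 -m creep '[[0.8,0,14,0,0],[0.8,-1,44,0,0],[0.8,-2,84,0,0],[0.8,-3,124,0,0],[0.8,-4,164,0,0],[0.8,-5,204,0,0],[0.8,-6,242,0,0],[0.8,-7,255,0,0]]'; python3 -m creep '[[0.8,0,14,0,0],[0.8,-1,40,0,0],[0.8,-2,70,0,0],[0.8,-3,100,0,0],[0.8,-4,125,0,0],[0.8,-4,145,0,0],[0.8,-4,155,0,0],[0.8,-4,155,0,0]]'; python3 - <<'E'
from fit import *
c=capture('wrist');P=cloud(c)
for g in [(.442,.3765),(.4787,.0888)]: print(circ(P,g),sense()['tcp_pos'])
d=capture('scene');print(circ(cloud(d),(.442,.3765)));cv2.imwrite('pics/w7.png',cv2.hconcat([cv2.resize(c['image'],(400,250)),cv2.resize(d['image'],(400,250))]))
E
```

```text
time_s: 23.45
tcp_pos: [0.4461, 0.1939, 0.1953]
ee_rot: [[0.01, -0.968, 0.251], [0.001, 0.251, 0.968], [-1.0, -0.01, 0.004]]
wrist_force: [-1.0, -0.5, -0.0]
gripper_width: 0.798
time_s: 24.25
tcp_pos: [0.4423, 0.3492, 0.1949]
ee_rot: [[0.01, -0.968, 0.251], [0.001, 0.251, 0.968], [-1.0, -0.009, 0.003]]
wrist_force: [-0.0, 0.1, 0.0]
gripper_width: 0.798
([0.4428, 0.3762], 557, 0.3) [0.44211305 0.34840905 0.19494813]
None [0.44211305 0.34840905 0.19494813]
([0.4409, 0.3761], 321, 0.76)
```

View pics/w7.png

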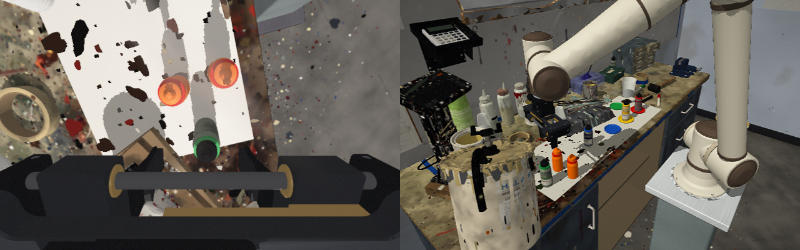

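```bash
python3 -m creep '[[0.8,0,8,0,0],[0.8,0,18,0,0],[0.8,0,25,0,0],[0.8,0,28,0,0],[0.8,0,28,-8,0],[0.8,0,28,-24,0],[0.8,0,28,-36,0],[0.8,0,28,-36,0]]'; python3 - <<'E'
from h import *
d=capture('scene');t=capture('top')['image'];cv2.imwrite('pics/w8.png',cv2.hconcat([cv2.resize(d['image'][100:340,130:370],(400,400)),cv2.resize(t[130:330,90:290],(400,400))]));s=sense();print(s['tcp_pos'],s['wrist_force'])
E
```

```text
time_s: 25.15
tcp_pos: [0.441, 0.3747, 0.1566]
ee_rot: [[0.006, -0.968, 0.252], [-0.003, 0.252, 0.968], [-1.0, -0.007, -0.002]]
wrist_force: [0.2, -1.0, -0.0]
gripper_width: 0.8
[0.44213508 0.37580245 0.15880759] [0.36603977 0.10111909 0.31142716]
```

View pics/w8.png

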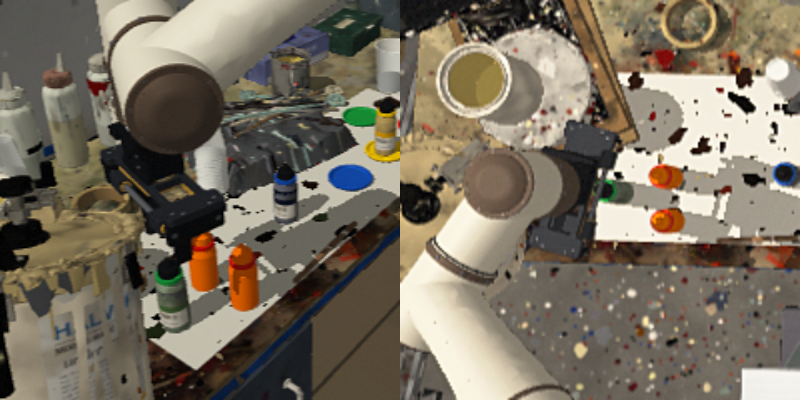

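The scene view shows the gripper right above the green bottle. In the top view the elbow/wrist link extends over the pot, so I check the vertical margin before descending.

```bash
python3 - <<'E'
from h import *
t=sense()['tcp_pos']
for n in('scene','top'):
    c=capture(n);P=cloud(c)
    pts=dict(cap=(235,163),capbot=(235,188),grip=(225,228),pothandle=(140,215),potrim=(200,245),potmid=(170,240)) if n=='scene' else dict(cap=(139,222),wristedge=(172,222),clamp=(100,233))
    for k,(u,v) in pts.items(): print(n,k,P[v,u].round(3))
P=cloud(capture('scene'));q=P.reshape(-1,3)
m=(q[:,0]>.25)&(q[:,0]<.65)&(q[:,1]>.36)&(q[:,1]<.7)
h,e=np.histogram(q[m,2],bins=np.arange(.1,.8,.03));print(list(zip(e.round(2),h)))
# lowest arm: points of z>.3
for y0 in np.arange(.40,.62,.03):
    k=m&(q[:,1]>y0)&(q[:,1]<y0+.03); z=np.sort(q[k,2]); print(round(y0,2),z[z>.2][::max(1,(z>.2).sum()//14)].round(2))
E
```

```text
scene cap [0.251 0.499 0.45 ]
scene capbot [0.259 0.496 0.407]
scene grip [0.395 0.418 0.232]
scene pothandle [0.407 0.568 0.338]
scene potrim [0.312 0.533 0.302]
scene potmid [0.395 0.534 0.273]
top cap [0.437 0.371 0.508]
top wristedge [0.442 0.332 0.405]
top clamp [0.409 0.539 0.354]
[(np.float64(0.1), np.int64(1309)), (np.float64(0.13), np.int64(2046)), (np.float64(0.16), np.int64(2440)), (np.float64(0.19), np.int64(3247)), (np.float64(0.22), np.int64(4236)), (np.float64(0.25), np.int64(5162)), (np.float64(0.28), np.int64(5218)), (np.float64(0.31), np.int64(2170)), (np.float64(0.34), np.int64(1715)), (np.float64(0.37), np.int64(34)), (np.float64(0.4), np.int64(366)), (np.float64(0.43), np.int64(863)), (np.float64(0.46), np.int64(2845)), (np.float64(0.49), np.int64(1609)), (np.float64(0.52), np.int64(365)), (np.float64(0.55), np.int64(58)), (np.float64(0.58), np.int64(0)), (np.float64(0.61), np.int64(0)), (np.float64(0.64), np.int64(0)), (np.float64(0.67), np.int64(0)), (np.float64(0.7), np.int64(0)), (np.float64(0.73), np.int64(0)), (np.float64(0.76), np.int64(0))]
0.4 [0.21 0.22 0.23 0.25 0.25 0.31 0.37 0.46 0.48 0.48 0.49 0.5  0.52 0.53
 0.54]
0.43 [0.21 0.45 0.47 0.48 0.48 0.49 0.49 0.49 0.5  0.5  0.5  0.51 0.51 0.51
 0.52]
0.46 [0.2  0.25 0.26 0.28 0.45 0.47 0.48 0.48 0.48 0.48 0.48 0.49 0.49 0.49
 0.5 ]
0.49 [0.2  0.23 0.26 0.27 0.28 0.3  0.42 0.43 0.45 0.46 0.46 0.47 0.47 0.48
 0.49]
0.52 [0.2  0.21 0.23 0.23 0.25 0.27 0.27 0.28 0.29 0.29 0.3  0.33 0.35 0.44
 0.47]
0.55 [0.2  0.22 0.23 0.24 0.25 0.27 0.29 0.29 0.29 0.3  0.31 0.32 0.34 0.34
 0.36]
0.58 [0.2  0.22 0.23 0.24 0.25 0.26 0.27 0.28 0.29 0.3  0.31 0.31 0.34 0.35
 0.37]
0.61 [0.2  0.22 0.23 0.25 0.26 0.27 0.28 0.28 0.29 0.3  0.31 0.32 0.34 0.36
 0.37]
```

```bash
python3 - <<'E'
from h import *
c=capture('scene');P=cloud(c)
for u in range(190,268,7):
    col=P[100:230,u]; k=np.where(col[:,2]>.385)[0]
    k=[i for i in k if np.hypot(col[i,0],col[i,1])<.75]
    if k: print(u,100+k[-1],col[k[-1]].round(3),'next',col[min(k[-1]+3,129)].round(3))
T=cloud(capture('top'));q=np.concatenate([P.reshape(-1,3),T.reshape(-1,3)])
m=(q[:,2]>.24)&(q[:,2]<.375)&(q[:,1]>.44)&(q[:,1]<.8)&(q[:,0]>.2)&(q[:,0]<.65)
p=q[m]
for x0 in np.arange(.2,.6,.04):
    k=p[(p[:,0]>x0)&(p[:,0]<x0+.04)]
    if len(k)>5: print('pot x',x0.round(2),'ymin',np.percentile(k[:,1],2).round(3),'zmax',np.percentile(k[:,2],98).round(3), 'zmax for y<.53',k[k[:,1]<.53,2].max(initial=0).round(3))
a=T[180:300,60:190].reshape(-1,3);a=a[(a[:,2]>.4)]
for y0 in np.arange(.3,.7,.04):
    k=a[(a[:,1]>y0)&(a[:,1]<y0+.04)]
    if len(k)>5: print('arm y',y0.round(2),'x',np.percentile(k[:,0],[2,98]).round(3),'z',np.percentile(k[:,2],[5,95]).round(3))
print(sense()['joints'])
E
```

```text
190 117 [0.461 0.41  0.439] next [0.953 0.065 0.208]
197 148 [0.446 0.416 0.386] next [0.453 0.413 0.376]
204 168 [0.283 0.526 0.444] next [0.439 0.414 0.34 ]
211 181 [0.277 0.523 0.424] next [0.427 0.411 0.315]
218 186 [0.271 0.516 0.415] next [0.428 0.396 0.297]
225 189 [0.267 0.508 0.408] next [0.428 0.381 0.283]
232 190 [0.261 0.5   0.405] next [0.423 0.368 0.276]
239 189 [0.258 0.49  0.403] next [0.42  0.351 0.272]
246 187 [0.25  0.484 0.406] next [0.738 0.049 0.018]
253 183 [0.245 0.474 0.41 ] next [0.628 0.119 0.104]
260 175 [0.24  0.465 0.421] next [0.619 0.098 0.124]
267 150 [0.258 0.429 0.441] next [ 0.903 -0.223 -0.004]
pot x 0.28 ymin 0.529 zmax 0.352 zmax for y<.53 0.304
pot x 0.32 ymin 0.491 zmax 0.362 zmax for y<.53 0.297
pot x 0.36 ymin 0.482 zmax 0.339 zmax for y<.53 0.28
pot x 0.4 ymin 0.485 zmax 0.35 zmax for y<.53 0.354
pot x 0.44 ymin 0.49 zmax 0.354 zmax for y<.53 0.297
pot x 0.48 ymin 0.496 zmax 0.283 zmax for y<.53 0.281
pot x 0.52 ymin 0.498 zmax 0.262 zmax for y<.53 0.243
pot x 0.56 ymin 0.478 zmax 0.247 zmax for y<.53 0.244
arm y 0.3 x [0.269 0.46 ] z [0.406 0.508]
arm y 0.34 x [0.272 0.478] z [0.414 0.546]
arm y 0.38 x [0.271 0.469] z [0.457 0.538]
arm y 0.42 x [0.267 0.406] z [0.476 0.521]
arm y 0.46 x [0.257 0.365] z [0.473 0.494]
arm y 0.5 x [0.265 0.311] z [0.467 0.486]
[ 56.58656926  21.58930268 -13.08446654   0.54059154 -54.93297366
 -71.49217929]
```

Predicted vertical margin to the pot at grasp height is about 12 mm, and the two are nearly disjoint horizontally. I'll descend in steps and re-measure.

```bash
cat > clr.py <<'E'
from h import *
c=capture('scene');P=cloud(c)
A=P[90:240,180:300].reshape(-1,3)
import sys
zc=float(sys.argv[1])
a=A[(A[:,0]<.34)&(A[:,0]>.2)&(A[:,1]>.42)&(A[:,1]<.56)&(A[:,2]>zc)]
T=cloud(capture('top'))
q=np.concatenate([P.reshape(-1,3),T.reshape(-1,3)])
p=q[(q[:,2]>.24)&(q[:,2]<zc)&(q[:,1]>.44)&(q[:,1]<.8)&(q[:,0]>.2)&(q[:,0]<.65)]
print('arm zmin',np.percentile(a[:,2],.5),'ymax',a[:,1].max())
from scipy.spatial import cKDTree
d,i=cKDTree(p).query(a);k=d.argmin();print('min dist',d[k],a[k],p[i[k]]);s=sense();print(s['tcp_pos'],s['wrist_force'])
cv2.imwrite('pics/clr_%d.png'%c['shot'],cv2.resize(c['image'][100:340,130:370],(600,600)));print(c['shot'])
E
python3 clr.py .38; python3 -m creep '[[0.8,0,0,-8,0],[0.8,0,0,-20,0],[0.8,0,0,-32,0],[0.8,0,0,-42,0],[0.8,0,0,-48,0],[0.8,0,0,-50,0],[0.8,0,0,-50,0],[0.8,0,0,-50,0]]'; python3 clr.py .335
```

```text
arm zmin 0.40618698427025457 ymax 0.527826638003948
min dist 0.10327304560258886 [0.26521334 0.50264715 0.40431573] [0.29613099 0.53569366 0.31148605]
[0.4421443  0.37611002 0.1594903 ] [ 0.34757024 -0.11270312 -1.06620307]
29
time_s: 26.4
tcp_pos: [0.4424, 0.3764, 0.1099]
ee_rot: [[0.011, -0.968, 0.252], [0.002, 0.252, 0.968], [-1.0, -0.01, 0.004]]
wrist_force: [-0.9, 0.1, 0.6]
gripper_width: 0.799
arm zmin 0.35665851304628066 ymax 0.5272318265082673
min dist 0.062258439263903016 [0.26861639 0.50975933 0.35858606] [0.29836131 0.53591652 0.31055321]
[0.4424175  0.376394   0.11007759] [0.09171968 0.40699914 0.12246708]
31
```

The 3D gap is still 62 mm, and roughly 35 mm is expected at grasp height. Continuing.

```bash
python3 -m creep '[[0.8,0,0,-6,0],[0.8,0,0,-14,0],[0.8,0,0,-22,0],[0.8,0,0,-30,0],[0.8,0,0,-35,0],[0.8,0,0,-37,0],[0.8,0,0,-37,0],[0.8,0,0,-37,0]]'; python3 -m creep '[[0.4,0,0,0,0],[0.2,0,0,0,0],[0,0,0,0,0],[0,0,0,0,0],[0,0,0,0,0],[0,0,0,0,0],[0,0,0,0,0],[0,0,0,0,0]]'; python3 - <<'E'
from h import *
cv2.imwrite('pics/g1.png',cv2.resize(capture('scene')['image'][100:340,130:370],(600,600)))
E
```

```text
time_s: 27.3
tcp_pos: [0.4425, 0.3766, 0.0732]
ee_rot: [[0.011, -0.968, 0.252], [0.002, 0.252, 0.968], [-1.0, -0.01, 0.005]]
wrist_force: [0.6, 0.6, 0.3]
gripper_width: 0.799
time_s: 28.1
tcp_pos: [0.4426, 0.3766, 0.0733]
ee_rot: [[0.011, -0.968, 0.252], [0.003, 0.252, 0.968], [-1.0, -0.01, 0.005]]
wrist_force: [-0.7, -0.9, 0.3]
gripper_width: 0.452
```

View pics/g1.png

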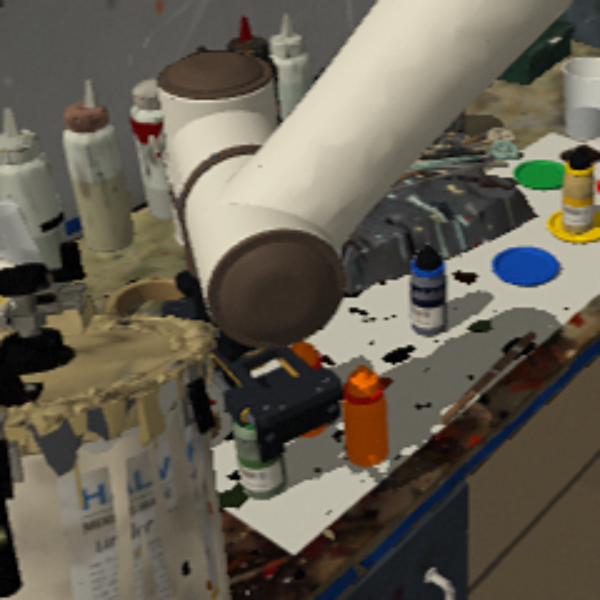

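Green is gripped at width 0.452, and the gripper clears the orange bottles. Lifting straight up, then across.

```bash
python3 -m creep '[[0,0,0,8,0],[0,0,0,25,0],[0,0,0,50,0],[0,0,0,78,0],[0,0,0,108,0],[0,0,0,136,0],[0,0,0,150,0],[0,0,0,150,0]]'; python3 -m creep '[[0,0,-14,0,0],[0,2,-44,0,0],[0,5,-80,0,0],[0,9,-118,0,0],[0,13,-156,0,0],[0,17,-194,0,0],[0,20,-228,0,0],[0,22,-240,0,0]]'; python3 - <<'E'
from fit import *
d=capture('scene');P=cloud(d);print([circ(P,g) for g in [(.469,.292),(.395,.286),(.477,.089)]],sense()['tcp_pos']);cv2.imwrite('pics/g2.png',d['image'])
E
```

```text
time_s: 28.95
tcp_pos: [0.4433, 0.3775, 0.2263]
ee_rot: [[0.015, -0.968, 0.252], [0.007, 0.252, 0.968], [-1.0, -0.012, 0.01]]
wrist_force: [-0.0, 0.2, -1.3]
gripper_width: 0.456
time_s: 29.75
tcp_pos: [0.4636, 0.1338, 0.2249]
ee_rot: [[0.011, -0.967, 0.255], [0.005, 0.255, 0.967], [-1.0, -0.009, 0.008]]
wrist_force: [0.1, -0.3, -1.1]
gripper_width: 0.453
[([0.4682, 0.2914], 293, 0.81), ([0.3941, 0.2849], 298, 0.65), ([0.4767, 0.0884], 227, 0.89)] [0.46410193 0.13374226 0.22510676]
```

View pics/g2.png

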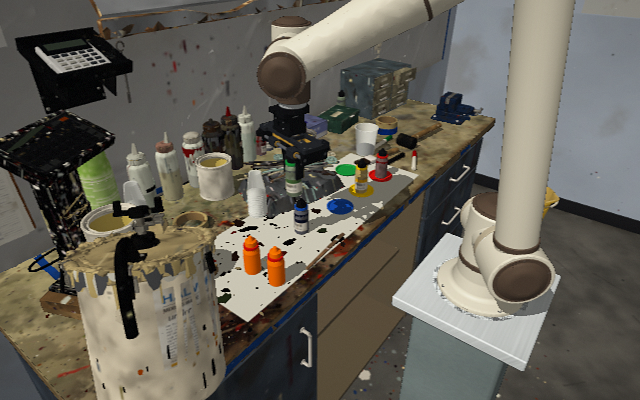

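Decoys are unmoved and the green bottle is held. Brushes lie close to the green dish on its ±x side, so I turn the jaws by −0.5 rad, towards the free −45°/135° directions, on the way.

```bash
python3 -m creep '[[0,4,-14,0,-0.04],[0,12,-44,0,-0.12],[0,22,-80,0,-0.2],[0,32,-118,0,-0.3],[0,42,-156,0,-0.4],[0,52,-194,0,-0.5],[0,61,-228,0,-0.5],[0,64,-240,0,-0.5]]'; python3 -m creep '[[0,4,-14,0,0],[0,12,-44,0,0],[0,22,-80,0,0],[0,32,-118,0,0],[0,41,-150,0,0],[0,47,-173,0,0],[0,49,-181,0,0],[0,49,-181,0,0]]'; python3 - <<'E'
from h import *
d=capture('wrist');print(sense()['tcp_pos']);cv2.imwrite('pics/g3.png',d['image'])
E
```

```text
time_s: 30.6
tcp_pos: [0.5282, -0.1084, 0.2239]
ee_rot: [[0.011, -0.725, 0.689], [-0.001, 0.689, 0.725], [-1.0, -0.009, 0.006]]
wrist_force: [0.3, 0.7, -1.8]
gripper_width: 0.454
time_s: 31.4
tcp_pos: [0.577, -0.2893, 0.2226]
ee_rot: [[0.009, -0.724, 0.69], [-0.001, 0.69, 0.724], [-1.0, -0.007, 0.006]]
wrist_force: [0.4, 0.3, -1.1]
gripper_width: 0.452
[ 0.57686657 -0.28856123  0.22290214]
```

View pics/g3.png

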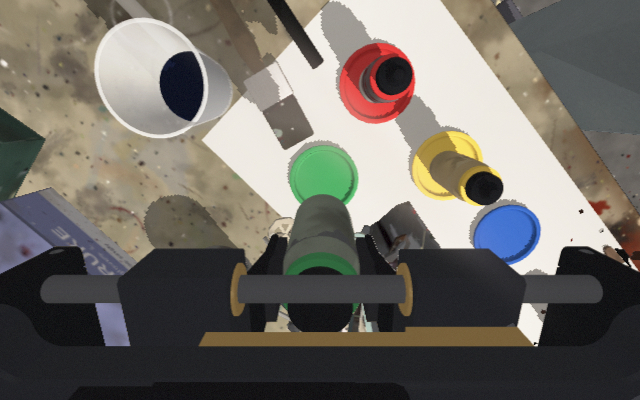

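The wrist view shows the green bottle held straight at (320,240), the green dish at (323,177), and yellow and red standing in their dishes. Descending.

```bash
python3 -m creep '[[0,0,1,-10,0],[0,0,1.5,-30,0],[0,0,1.5,-56,0],[0,0,1.5,-84,0],[0,0,1.5,-110,0],[0,0,1.5,-127,0],[0,0,1.5,-134,0],[0,0,1.5,-134,0]]';python3 - <<'E'
from fit import *
c=capture('scene');print(circ(cloud(c),(.577,-.287),z0=.025,z1=.05), sense()['tcp_pos'])
cv2.imwrite('pics/w9.png',c['image'][80:280,280:480].repeat(3,0).repeat(3,1))
E
```

```text
time_s: 32.25
tcp_pos: [0.5762, -0.2859, 0.0878]
ee_rot: [[0.007, -0.725, 0.688], [0.0, 0.688, 0.725], [-1.0, -0.005, 0.005]]
wrist_force: [-0.1, 0.1, -1.4]
gripper_width: 0.456
([0.5743, -0.2861], 77, 1.22) [ 0.57704054 -0.28637337  0.08912323]
```

View pics/w9.png

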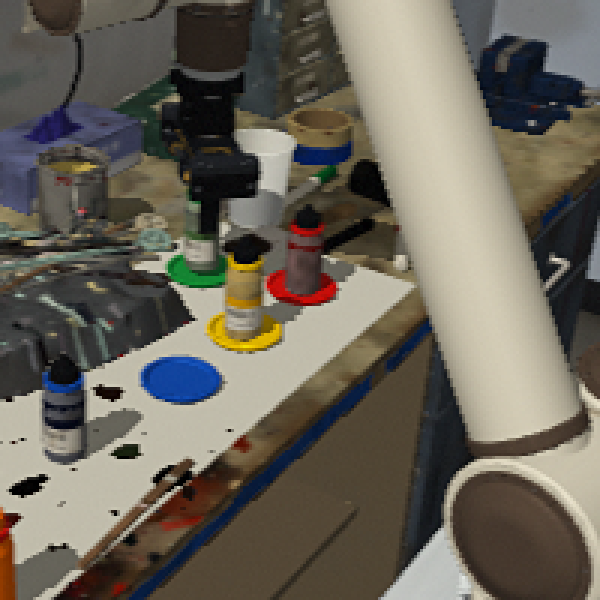

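The green bottle hovers over its dish with its base at (203,268). I'll lower 11.5 mm, open to about 0.65, and lift.

```bash
python3 -m creep '[[0,0,0,-4,0],[0,0,0,-8,0],[0,0,0,-10.5,0],[0,0,0,-11.5,0],[0,0,0,-11.5,0],[0,0,0,-11.5,0],[0.45,0,0,-11.5,0],[0.5,0,0,-11.5,0]]'; python3 -m creep '[[0.6,0,0,0,0],[0.7,0,0,0,0],[0.7,0,0,0,0],[0.7,0,0,0,0],[0.7,0,0,0,0],[0.7,0,0,6,0],[0.7,0,0,20,0],[0.7,0,0,25,0]]'; python3 -m creep '[[0.8,0,0,10,0],[0.8,0,0,30,0],[0.8,0,0,55,0],[0.8,0,0,80,0],[0.8,0,0,95,0],[0.8,0,0,100,0],[0.8,0,0,100,0],[0.8,0,0,100,0]]'; python3 - <<'E'
from fit import *
c=capture('scene');P=cloud(c);print(circ(P,(.577,-.287)),sense()['tcp_pos'])
cv2.imwrite('pics/w10.png',c['image'][80:280,280:480].repeat(3,0).repeat(3,1))
E
```

```text
time_s: 33.1
tcp_pos: [0.5772, -0.2865, 0.0778]
ee_rot: [[0.009, -0.725, 0.688], [-0.001, 0.688, 0.725], [-1.0, -0.007, 0.006]]
wrist_force: [-0.4, 0.2, 0.5]
gripper_width: 0.48
time_s: 33.9
tcp_pos: [0.5784, -0.2869, 0.1053]
ee_rot: [[0.013, -0.726, 0.688], [-0.002, 0.688, 0.726], [-1.0, -0.011, 0.007]]
wrist_force: [-0.1, 0.3, 0.5]
gripper_width: 0.697
time_s: 34.7
tcp_pos: [0.5778, -0.2866, 0.2044]
ee_rot: [[0.011, -0.726, 0.688], [-0.002, 0.688, 0.726], [-1.0, -0.009, 0.007]]
wrist_force: [-1.2, 1.1, 0.2]
gripper_width: 0.797
([0.5755, -0.2874], 145, 1.56) [ 0.57775373 -0.28665458  0.20409147]
```

View pics/w10.png

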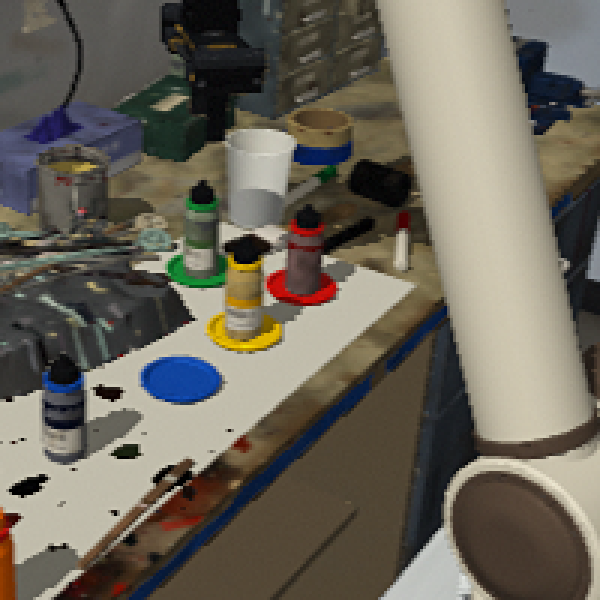

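Green stands in its dish. Last comes blue, at (.4775,.0888).

```bash
python3 -m creep '[[0.8,-4,14,0,0],[0.8,-12,44,0,0],[0.8,-22,82,0,0],[0.8,-33,122,0,0],[0.8,-44,164,0,0],[0.8,-54,203,0,0],[0.8,-62,232,0,0],[0.8,-65,242,0,0]]'; python3 -m creep '[[0.8,-4,14,0,0],[0.8,-11,42,0,0],[0.8,-20,76,0,0],[0.8,-28,106,0,0],[0.8,-33,124,0,0],[0.8,-35,133,0,0],[0.8,-35,133,0,0],[0.8,-35,133,0,0]]'; python3 - <<'E'
from fit import *
c=capture('wrist');print(circ(cloud(c),(.4775,.089)),sense()['tcp_pos'])
E
```

```text
time_s: 35.55
tcp_pos: [0.5112, -0.0422, 0.2036]
ee_rot: [[0.009, -0.728, 0.686], [-0.001, 0.686, 0.728], [-1.0, -0.008, 0.005]]
wrist_force: [0.4, 0.7, -0.2]
gripper_width: 0.801
time_s: 36.35
tcp_pos: [0.4762, 0.0903, 0.2034]
ee_rot: [[0.009, -0.728, 0.686], [-0.002, 0.686, 0.728], [-1.0, -0.007, 0.005]]
wrist_force: [-0.5, -0.1, 0.5]
gripper_width: 0.799
([0.4789, 0.0887], 328, 0.11) [0.47624389 0.09007706 0.20341379]
```

Shift (+1.5, −1), down to z 0.066.

```bash
python3 -m creep '[[0.8,1,-1,-12,0],[0.8,2,-1,-34,0],[0.8,2,-1,-60,0],[0.8,2,-1,-86,0],[0.8,2,-1,-108,0],[0.8,2,-1,-118,0],[0.8,2,-1,-118,0],[0.8,2,-1,-118,0]]'; python3 -m creep '[[0.8,0,0,-7,0],[0.8,0,0,-14,0],[0.8,0,0,-19,0],[0.8,0,0,-19,0],[0.8,0,0,-19,0],[0.4,0,0,-19,0],[0.2,0,0,-19,0],[0.2,0,0,-19,0]]'; python3 -m creep '[[0.2,0,0,0,0],[0,0,0,0,0],[0,0,0,0,0],[0,0,0,0,0],[0,0,0,0,0],[0,0,0,0,0],[0,0,0,0,0],[0,0,0,0,0]]'; python3 -m creep '[[0,0,0,8,0],[0,0,0,24,0],[0,0,0,42,0],[0,0,0,56,0],[0,0,0,64,0],[0,0,0,65,0],[0,0,0,65,0],[0,0,0,65,0]]'
```

```text
time_s: 37.2
tcp_pos: [0.4788, 0.089, 0.0858]
ee_rot: [[0.009, -0.727, 0.686], [-0.002, 0.686, 0.727], [-1.0, -0.008, 0.005]]
wrist_force: [0.2, 0.1, 0.3]
gripper_width: 0.802
time_s: 38.0
tcp_pos: [0.4789, 0.089, 0.067]
ee_rot: [[0.01, -0.727, 0.686], [-0.001, 0.686, 0.727], [-1.0, -0.008, 0.006]]
wrist_force: [-0.4, -0.6, -0.1]
gripper_width: 0.614
time_s: 38.8
tcp_pos: [0.479, 0.0891, 0.067]
ee_rot: [[0.01, -0.727, 0.686], [-0.001, 0.686, 0.727], [-1.0, -0.008, 0.006]]
wrist_force: [-0.5, 0.2, 0.8]
gripper_width: 0.454
time_s: 39.6
tcp_pos: [0.4784, 0.0888, 0.1313]
ee_rot: [[0.008, -0.727, 0.686], [-0.002, 0.687, 0.727], [-1.0, -0.007, 0.004]]
wrist_force: [1.1, -0.0, -0.9]
gripper_width: 0.45
```

```bash
python3 -m creep '[[0,-1,-10,0,0],[0,-4,-34,0,0],[0,-7,-66,0,0],[0,-11,-100,0,0],[0,-15,-132,0,0],[0,-18,-154,0,0],[0,-18,-163,0,0],[0,-18,-163,0,0]]'; python3 -m creep '[[0,0,0,-8,0],[0,0,0,-22,0],[0,0,0,-36,0],[0,0,0,-45,0],[0,0,0,-49,0],[0,0,0,-49,0],[0,0,0,-49,0],[0,0,0,-49,0]]';python3 - <<'E'
from fit import *
c=capture('scene');print(circ(cloud(c),(.46,-.075),z0=.02,z1=.05), sense()['tcp_pos'])
cv2.imwrite('pics/w11.png',c['image'][80:280,280:480].repeat(3,0).repeat(3,1))
E
```

```text
time_s: 40.4
tcp_pos: [0.46, -0.0754, 0.1308]
ee_rot: [[0.007, -0.725, 0.688], [-0.002, 0.688, 0.726], [-1.0, -0.007, 0.004]]
wrist_force: [-0.5, 0.2, -1.0]
gripper_width: 0.455
time_s: 41.2
tcp_pos: [0.4605, -0.0752, 0.0824]
ee_rot: [[0.009, -0.726, 0.688], [-0.002, 0.688, 0.726], [-1.0, -0.008, 0.005]]
wrist_force: [1.3, -0.6, -1.2]
gripper_width: 0.45
([0.4585, -0.0762], 113, 1.28) [ 0.46039862 -0.07524312  0.08238621]
```

View pics/w11.png

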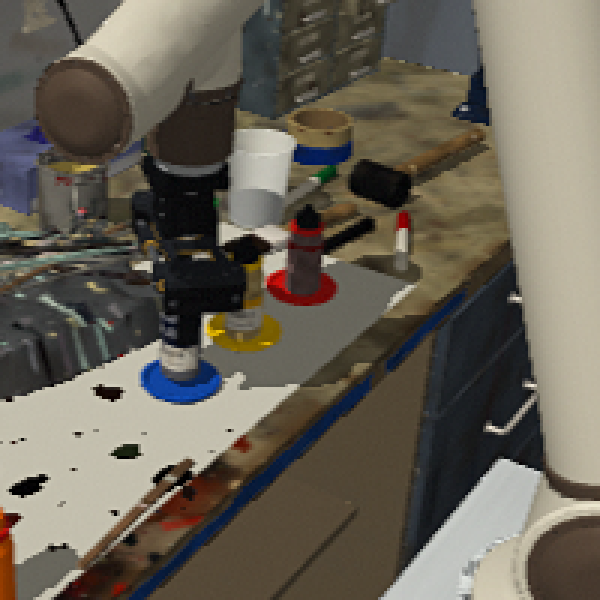

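Blue hangs over its dish. Lower, open, retract.

```bash
python3 -m creep '[[0,0,0,-4,0],[0,0,0,-8,0],[0,0,0,-10.5,0],[0,0,0,-11,0],[0,0,0,-11,0],[0,0,0,-11,0],[0.45,0,0,-11,0],[0.5,0,0,-11,0]]'; python3 -m creep '[[0.6,0,0,0,0],[0.7,0,0,0,0],[0.75,0,0,0,0],[0.75,0,0,0,0],[0.75,0,0,0,0],[0.75,0,0,6,0],[0.75,0,0,20,0],[0.75,0,0,25,0]]'; python3 -m creep '[[0.8,0,0,10,0],[0.8,0,0,30,0],[0.8,0,0,60,0],[0.8,0,0,90,0],[0.8,0,0,120,0],[0.8,0,0,140,0],[0.8,0,0,145,0],[0.8,0,0,145,0]]'; python3 -m creep '[[0.8,0,15,0,0],[0.8,0,45,0,0],[0.8,0,80,0,0],[0.8,0,120,0,0],[0.8,0,155,0,0],[0.8,0,180,0,0],[0.8,0,190,0,0],[0.8,0,190,0,0]]'; python3 - <<'E'
from fit import *
cs=[capture(n) for n in('scene','top')]
D=dict(blue=(.460,-.075),yellow=(.461,-.199),red=(.461,-.325),green=(.577,-.287))
for c in cs:
    P=cloud(c);print('cup',circ(P,(.6,-.455),.0445,.098,.106,.06),'o',circ(P,(.469,.292)),circ(P,(.395,.286)))
    for k,g in D.items():
        q=P.reshape(-1,3);q=q[(np.hypot(*(q[:,:2]-g).T)<.03)&(q[:,2]<.2)];t=q[q[:,2]>.09]
        print(k,circ(P,g,z0=.015),'low',circ(P,g,z0=.015,z1=.035),'hi',circ(P,g,z0=.045,z1=.065),'top',np.nanpercentile(q[:,2],98).round(4),t.mean(0).round(3)[:2])
print(sense()['tcp_pos'],sense()['time_s'])
cv2.imwrite('pics/end.png',cv2.hconcat([cs[0]['image'][80:280,280:480].repeat(2,0).repeat(2,1),cs[1]['image'][120:320,280:480].repeat(2,0).repeat(2,1)]))
E
```

```text
time_s: 42.05
tcp_pos: [0.4605, -0.0752, 0.0715]
ee_rot: [[0.009, -0.726, 0.688], [-0.002, 0.688, 0.726], [-1.0, -0.008, 0.005]]
wrist_force: [-0.5, 0.1, -0.2]
gripper_width: 0.481
time_s: 42.85
tcp_pos: [0.4614, -0.0752, 0.0978]
ee_rot: [[0.011, -0.726, 0.688], [-0.002, 0.688, 0.726], [-1.0, -0.01, 0.007]]
wrist_force: [-0.3, -0.3, -0.1]
gripper_width: 0.747
time_s: 43.65
tcp_pos: [0.4614, -0.0751, 0.2433]
ee_rot: [[0.013, -0.726, 0.688], [-0.001, 0.688, 0.726], [-1.0, -0.01, 0.008]]
wrist_force: [0.1, -0.6, -0.7]
gripper_width: 0.798
time_s: 44.45
tcp_pos: [0.4608, 0.1155, 0.2419]
ee_rot: [[0.01, -0.727, 0.687], [-0.003, 0.687, 0.727], [-1.0, -0.009, 0.005]]
wrist_force: [0.2, -0.0, 0.5]
gripper_width: 0.797
cup ([0.6025, -0.4557], 90, 2.93) o ([0.4679, 0.2914], 292, 0.78) ([0.3942, 0.2848], 291, 0.69)
blue ([0.4585, -0.0762], 191, 1.05) low ([0.4589, -0.0762], 74, 1.32) hi ([0.4582, -0.0763], 83, 1.02) top 0.1039 [ 0.454 -0.07 ]
yellow ([0.4608, -0.1984], 177, 1.24) low ([0.4605, -0.1982], 69, 1.09) hi ([0.4613, -0.1989], 71, 1.34) top 0.1073 [ 0.458 -0.192]
red ([0.4593, -0.3262], 153, 1.47) low ([0.4588, -0.3259], 59, 1.41) hi ([0.4594, -0.3264], 69, 1.31) top 0.1003 [ 0.456 -0.32 ]
green ([0.5758, -0.2866], 145, 1.77) low ([0.5749, -0.2869], 58, 1.9) hi ([0.5765, -0.2868], 65, 1.7) top 0.1105 [ 0.571 -0.279]
cup ([0.6031, -0.4521], 51, 1.92) o None None
blue None low None hi None top 0.1149 [ 0.458 -0.074]
yellow ([0.4619, -0.1965], 18, 0.43) low None hi None top 0.1156 [ 0.462 -0.196]
red ([0.46, -0.3246], 30, 0.47) low None hi None top 0.1084 [ 0.46  -0.323]
green ([0.5759, -0.2853], 37, 0.44) low ([0.5755, -0.2855], 15, 0.36) hi ([0.5762, -0.2853], 16, 0.43) top 0.1188 [ 0.576 -0.282]
[0.46087605 0.11421667 0.24239993] 44.55
```

View pics/end.png

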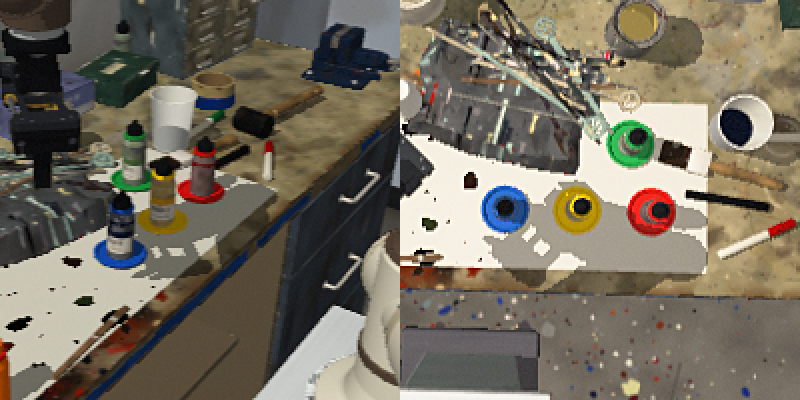

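All four bottles stand upright and centred in their own dishes. The cup and the decoys are unmoved, and the arm is clear.

```bash
python3 -c "
from station import *
print(finish_job())"
```

```text
the job is handed in; nothing more can be done
None
```

I stood the four bottles in their own dishes in the order asked: yellow, red, green, blue. The job is handed in, at about 45 s of the 120 s allowed.

- **Placement:** the last depth fits put every bottle within about 3 mm of its dish centre, upright, at heights that fit standing on the 4 mm floor.
- **Cup and look-alikes:** both orange bottles measured the same place as at the start, to within 1 mm. The cup measured within about 3 mm of its first fit. Its rim fits scatter by 2–3 mm, the gripper never came near it, and it looked the same in the pictures.
- **Forces:** the wrist readings I saw stayed at about 2–3 N. The arm passed close above the tall pot when picking up green, with an estimated gap of about 35 mm.
- **Disagreements:** the scene and top cameras differed by 1–2 mm. The networks missed the yellow bottle in the top view and reported the orange look-alikes as the red bottle, so I went by the depth fits and the pictures. The tool leaned by up to about 1° after the first placement, with no effect on how the bottles stand.

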